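# Hook a trapped bush out of a swivelled T-slot

### The arm

A 6-joint arm with a two-finger parallel gripper is mounted at the origin on the work surface. World frame = base frame: x ahead of the robot, y to its left, z up, the work surface at z = 0. Lengths are in mm, angles in rad, forces in N, time in s.
With the tool pointing down it reaches from about 325 to 900 mm from the base axis. Payload 3.5 kg.
Tool frame: the origin (TCP) lies at the centre of the arm's flange, where the gripper is bolted on; the fingertips stand 173 mm ahead of it and the grasp point (between the pads) lies 155 mm ahead of it; z points along the fingers, y is the line along which they close (so a half turn about z gives the same grasp; the last joint's range is limited). The gripper opens to 85 mm and grips with 20 to 120 N. Pads are 22 mm wide; open, the fingers measure 114 mm over their backs; the gripper's body (76 mm by 85 mm) begins 54 mm behind the grasp point. The pads swing forward as they close: fully open they stand 13 mm farther back than shut.
Start: joints at [1.175, 0.276, -0.026, 1.268, 0, 1.467], TCP at [180.403, 598.396, 404.713] pointing down, gripper open.
Joint ranges: [-3.12, 3.12], [-0.85, 1.88], [-1.08, 1.24], [-1.95, 2.15], [-1.57, 1.53], [-3.14, 3.14]. Speed limits (rad/s): [2.57, 2.57, 3.14, 3.14, 3.14, 3.14].

### API

Orientations are given as a unit quaternion [w, x, y, z].
In Python, from rig import state, snapshot, camera_model, close_job, cut_out gives the robot as it stands.
- The arm moves only by the tool send_rows, never from a script. Its argument "motion" is a list of rows, each a list of 2 entries, a list of its own where there are three numbers: the shift along the world's x, y, z in mm, then the turn, a rotation vector about the world's x, y, z in degrees. A call has 1 to 12 rows; each row is the pose to reach, as a shift and turn from the pose commanded when the call began; what a row does not reach only later rows make up. A row lasts 1/10 s, in which the tool goes at most 50 mm and 8.59 degrees, less where a joint would pass 70% of its speed; a pose out of reach is approached as far as the arm can. A call with a gripper value outside its range is refused whole. "hand" is the closure, from -1 (fully open) to 1 (shut), so that 0 is half open, set as the call begins (left out, the last holds). The fingers move at their own pace and stop on an object; "newtons" is the grip in N (left out, the last holds). Time passes only in rows, so rows that repeat a pose let the fingers close. It gives the time, the measured TCP pose, the force, the opening and the grip force at its end, in the units of the state.
- state(): the state, without advancing time (a new reading comes with each control period).
- snapshot(name): name is "scene" or "side" or "wrist"; returns (picture, depth): 420x560x3 uint8, red, green, blue; 420x560 float32, mm along the optical axis (not along the pixel's ray), 0 where there is no reading.
- camera_model(name): a dict with "intrinsics" (3x3 intrinsics, pixels), "position" and "orientation" of the camera in the world; the wrist camera has in their place "mount" (4x4, takes a point from camera to tool coordinates, whose origin is the TCP and whose axes are the flange's). Camera axes: x right, y down, z forward; pixel columns grow to the right and rows downward; lengths in mm; the calibration is good to about 2 mm. A picture is of the moment at which its call begins: read the wrist's pose just before it. camera_model takes no time and is no camera call.
- close_job(): hands the job in; it is judged then, once.
Trained networks look in the newest picture that a camera, given by its name, has taken for a name from the list of things; names that differ only in an ending like _2 or _b are one class to them, and where a whole thing is asked for, a point or a joint stands for the part that bears it (a point fixed in the world has none). Each returns a list of dicts, best first, with "conf" (0 to 1); they miss things now and then, are a little off and sometimes report something else, mostly with a low value. They report only what shows in the picture. A call takes as long as a camera call. They do not tell look-alikes from the thing itself.
- cut_out(camera, thing): "mask" (420x560 bool, what is visible of it) and "box" ([centre column, centre row, width, height] in pixels, round what is visible of it).
The state is a dict: "time_s": time; "q": joint angles; "qvel": joint speeds; "tau": joint torques, N m; "eef_pos": TCP position; "orientation": TCP orientation; "ft_force": force on the tool from outside, world axes, zero at the start; "ft_torque": the same for the moment, N m; "finger_gap": finger opening in mm; "finger_force": force on a finger pad.
Only numpy, scipy, OpenCV 4.12 (cv2) and the standard library are available. Lean on these libraries where they do the work, as an engineer would, in place of code of your own. Each camera call takes 0.05 s, during which the arm holds its last target. There are 200 camera calls.

### The job

A steel bush is trapped in the T-slot of the clamping fixture. Take the hooked pick (the one with the taller handle) from its stand, reach down through the slot into the bush's bore, gently draw the bush past the sprung keeper and all the way out of the open end so that it lies flat on the fixture's apron, then stand the pick upright in its hole again. Move the bush only with the pick, feel your way along the slot without forcing the pick against fixture or bush (a light hand, never more than 15 N), and leave the other things where they are.

Things in the scene. Friction and masses are not known exactly. Their poses are not given: they have to be found in the camera images.
- base: fixture: fixed grey plate 215 x 130 mm, 20 mm thick, top = slot floor. Origin on the underside; plate spans x -140 to +75, y -65 to +65 mm, z up. On it sits a steel T-slot bar 130 mm long, 58 wide, top at z 40 mm. Slot roughly along base x, closed at +x, mouth open to -x at base x about -50 mm
- swivel (a point): swivel axis of the bar, base (30, 0, 40) mm, at the bar's top; axes as base. The bar was left turned up to 0.18 rad off base x, to either side: this angle is not measured but stays put, so the slot must be followed by feel. Slot inside 38 mm wide, 14.5 high, covered by two 6 mm thick lips that leave a 12 mm wide slit down the middle, open at the mouth, 80 mm from here
- floor (a point): slot floor under the swivel axis, base (30, 0, 20) mm. Some 55 mm from the axis towards the mouth a sprung roller (the keeper) stands 8 mm out of the slot's +y wall, under the lip. The bush pushes it aside when drawn past slowly: the pull rises to roughly 1 to 5 N for some 15 mm, with a side push of a few N, then drops
- apron (a point): on the apron's surface, base (-95, 0, 20) mm: about where the bush should end. The apron is bare plate before the mouth, base x -56 to -134 mm, with a 6 mm high rim at its front (x -134 to -140) and sides (y beyond +-59 mm)
- bush: plain steel ring lying flat in the slot, outer diameter 34, bore 20, height 12 mm, 60 g; origin at the centre of its underside, z up (its yaw means nothing). It starts within 10 mm of the swivel axis, on the slot's line to about 2 mm
- pick: hooked pick, 90 g, upright in its stand. Origin on its axis, underside of the round guard (38 mm wide, 4 thick) that rests on the stand. Black handle z 4 to 46 mm, 24 along x, 16 along y: take it across y about 25 mm up. Below, a 6 mm leg on the axis down to z -28 mm, its toe (6 mm thick, z -22 to -28) pointing to -x, 9 mm from the axis
- toe (a point): on the pick's underside, pick (-3, 0, -28) mm: the middle, in plan, of leg and toe, which together are 12 mm long and 6 mm wide
- stand: fixed aluminium tool block 70 x 150 x 45 mm, origin under its centre, z up; two round holes of 26 mm, 40 mm deep, at y -40 (the pick's) and y +40 mm (the punch's)
- stand_hole (a point): centre of the mouth of the pick's hole, on the stand's top: stand (0, -40, 45) mm
- punch: straight punch with a shorter handle (top 26 mm above the stand's top) and no toe, in the stand's other hole, 80 mm from the pick; leave it. Origin at the underside of its guard
- race: loose bearing race, 64 mm diameter, 18 mm high; bystander, origin under its centre
- oil: white bottle 76 mm diameter, 190 mm tall; bystander, origin under its centre
- carton: cardboard carton 110 x 150 x 70 mm; bystander, origin under its centre
- wrench: wrench lying flat nearest the robot; bystander, origin under its centre
- gearblank: steel disc 60 mm diameter, 25 mm high; bystander, origin under its centre
- packet: blue packet 90 x 120 x 35 mm; bystander, origin under its centre
Things that resemble listed ones, but are neither listed nor needed, are in the scene too. Leave any blue or green look-alike of the pick alone.

How it is judged (in metres and radians):
On the way, in this order (a step that is already met when the one before it is completed fails the run):
1. the pick's toe is down inside the bore of the bush, in the slot (horizontal distance between toe and bush below 0.009 m and z of toe in the frame of base below 0.031 m and x of bush in the frame of base above 0 m), for 0.1 s.
2. the bush has been drawn clear of the slot's mouth with the pick's toe still in its bore (x of bush in the frame of base below -0.076 m and horizontal distance between toe and bush below 0.011 m and z of toe in the frame of base below 0.033 m), for 0.1 s.
At the end, for the whole second after the job is handed in: Bush flat (0.1 rad), still and wholly out of the slot on the apron: centre at base x -76 to -120 mm, underside within 3 mm of the plate top. Pick upright (0.1 rad), still, in its own hole: axis within 8 mm of the hole centre, guard within 4 mm of the stand top (x of bush in the frame of base between -0.12 and -0.076 m and z of bush in the frame of base between 0.017 and 0.023 m and angle between each of bush, pick's own z axis and vertical below 0.1 rad and linear speed of each of bush, pick below 0.02 m/s and horizontal distance between pick and stand_hole below 0.008 m and z of pick in the frame of stand_hole below 0.004 m); the robot touches nothing.
It fails at once if the pick is pressed on the fixture with more than 15 N (contact force between pick and base above 15 N).
It fails at once if the pick is pressed on the bush with more than 15 N (contact force between pick and bush above 15 N).
It fails at once if the gripper's fingers touch the bush (contact force between the fingers and bush above 0.5 N).
It fails at once if another thing on the bench is moved more than 30 mm (distance of any of punch, race, oil, carton, wrench, gearblank, packet from where it was at the start of the episode above 0.03 m).
It also fails if it takes over 72 s, if anything falls off the work surface, if the arm or the gripper's body presses on something with over 40 N, if the wrist force passes 120 N, or if a joint passes its speed limit or range.

## Working session

There is one attempt and no reset: what is moved stays moved. The work goes in short steps, Python scripts to look and compute and a tool call to move; the robot and the scene stay as the last step left them, time stands still between calls to the robot, and variables do not carry over. Pictures are saved under pics/ and viewed, at most 10 in all, crops included, and the job is handed in when it is done.

Besides the shell and the picture viewer there is one more tool, called after "Emit:" as name(argument=value, ...), one argument or row to a line, values as JSON. send_rows: Moves the arm, as the interface text tells. Its arguments: {"type":"object","properties":{"motion":{"type":"array","items":{"type":"array"}},"hand":{"type":"number"},"newtons":{"type":"number"}},"required":["motion"]}

```bash
mkdir -p pics; ls; cat > h.py <<'E'
import numpy as np, cv2
from rig import *
from scipy.spatial.transform import Rotation as R
def q2R(q): return R.from_quat([q[1],q[2],q[3],q[0]]).as_matrix()
def pose(name):
    m=camera_model(name); K=np.array(m["intrinsics"])
    if "mount" in m:
        s=state(); T=np.eye(4);T[:3,:3]=q2R(s["orientation"]);T[:3,3]=s["eef_pos"]
        T=T@np.array(m["mount"]); return K,T[:3,:3],T[:3,3]
    return K,q2R(m["orientation"]),np.array(m["position"])
def cloud(name):
    K,Rm,t=pose(name); im,d=snapshot(name)
    v,u=np.mgrid[:420,:560]
    P=np.stack([(u-K[0,2])/K[0,0]*d,(v-K[1,2])/K[1,1]*d,d],-1)@Rm.T+t
    P[d<=0]=np.nan
    return im,d,P
def save(im,f): cv2.imwrite("pics/"+f,cv2.cvtColor(np.ascontiguousarray(im),cv2.COLOR_RGB2BGR))
E
python3 - <<'E'
from h import *
print(state())
ims=[]
for n in ["scene","side"]:
    im,d,P=cloud(n); np.savez(n+".npz",im=im,P=P); ims.append(im)
    for th in ["pick","stand","punch","base","bush"]:
        for r in cut_out(n,th)[:3]:
            m=r["mask"]; print(n,th,round(r["conf"],2),np.round(r["box"]),np.nanmedian(P[m],0).round(),np.nanpercentile(P[m],98,axis=0).round(),np.nanpercentile(P[m],2,axis=0).round())
for n,i in zip(["scene","side"],ims): save(cv2.resize(i,(784,588)),n+".png")
E
```

```text
pics
{'time_s': 0.0, 'q': array([ 1.17458705e+00,  2.77153247e-01, -2.78823540e-02,  1.26801005e+00,
       -2.67575831e-05,  1.46740512e+00]), 'qvel': array([ 0.00083987, -0.00071377,  0.00140037, -0.00026547, -0.00244622,
        0.00100789]), 'tau': array([ 7.20245807e-04, -4.45510519e+01,  2.95202422e+01,  1.66065601e-02,
       -3.55741668e-04, -1.88361838e-06]), 'eef_pos': array([180.26173917, 598.02907512, 403.54600477]), 'orientation': array([-2.65064173e-04,  1.45886423e-01,  9.89300706e-01, -1.09306016e-03]), 'ft_force': array([-0.02365024,  0.00418881,  0.14306464]), 'ft_torque': array([-0.03131704,  0.01403344,  0.03566687]), 'finger_force': 0.0, 'finger_gap': 85.20651596362573}
scene pick 0.83 [349. 264.  19.  20.] [731. 149.  20.] [751. 179.  38.] [710. 123.   0.]
scene pick 0.83 [394. 250.  32.  19.] [721. 282.  19.] [741. 310.  36.] [695. 250.   0.]
scene pick 0.65 [313. 177.  12.  17.] [462. 130.  20.] [481. 145.  37.] [423. 116.   5.]
scene stand 0.56 [324. 222.  64.  48.] [617. 120.  43.] [651. 196.  49.] [554.  44.   0.]
scene punch 0.55 [339. 211.  18.  11.] [596
[... 255 characters left out ...]
73.  26.  11.] [724. 150.  19.] [754. 188.  36.] [706. 121.  -0.]
side pick 0.54 [173. 199.  25.  21.] [402. 247.  20.] [438. 275.  36.] [375. 235.   0.]
side stand 0.8 [267. 198.  62.  45.] [583.  99.  41.] [648. 184.  48.] [552.  43.   3.]
side punch 0.68 [256. 177.  11.  14.] [590. 157.  57.] [608. 176.  73.] [576. 146.  46.]
side base 0.81 [331. 273. 108.  76.] [ 565. -185.   22.] [ 682. -105.   43.] [ 469. -240.    5.]
side base 0.75 [255. 178.   9.  14.] [589. 156.  56.] [607. 170.  73.] [576. 146.  47.]
side bush 0.45 [276. 190.  18.  20.] [605.  79.  66.] [622.  94.  93.] [593.  70.  46.]
side bush 0.18 [329. 273. 110.  74.] [ 565. -186.   22.] [ 680. -105.   43.] [ 469. -240.    6.]
```

View pics/scene.png

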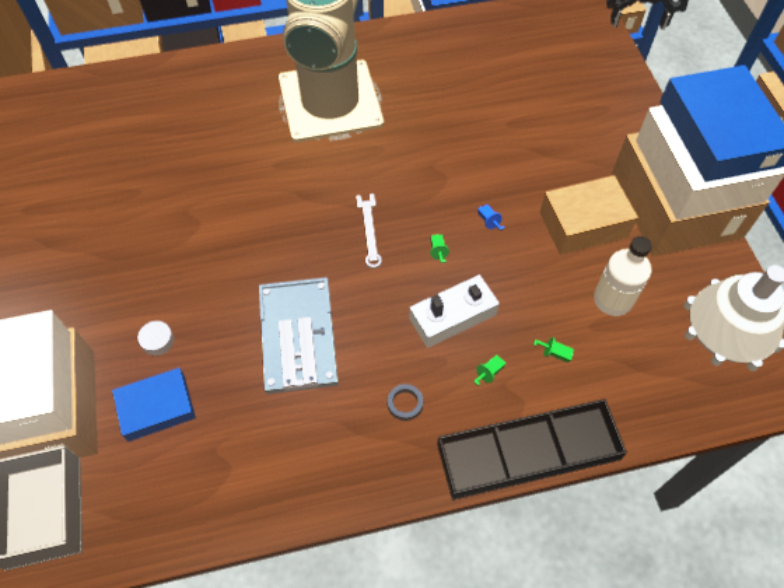

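```bash
python3 - <<'E'
from h import *
a=np.load("scene.npz")["im"][170:290,170:430]; b=np.load("side.npz")["im"][150:330,150:400]
a=cv2.resize(a,(800,369),interpolation=cv2.INTER_CUBIC)
b2=cv2.resize(b,None,fx=3,fy=3,interpolation=cv2.INTER_CUBIC)
save(b2,"sidecrop.png")
E
```

```text
(no output)
```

View pics/sidecrop.png

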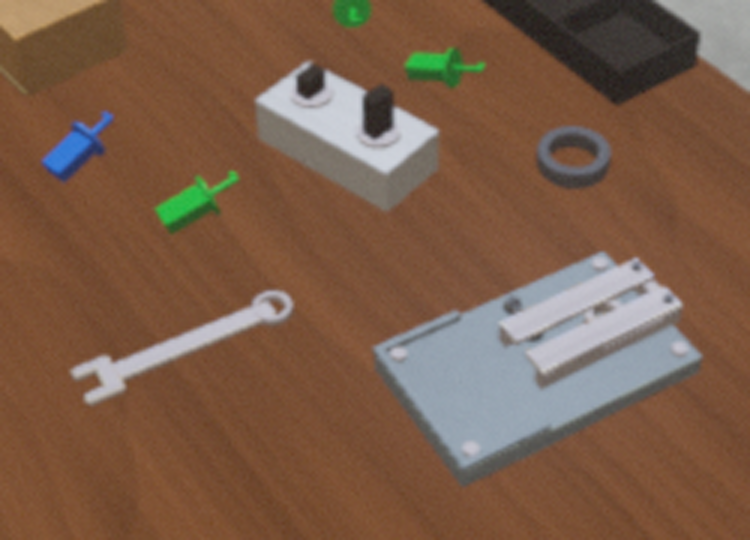

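The task's pick is the black, taller handle in the stand (scene 784-picture (437,305), side crop (378,110)). The shorter black one at (475,293) is the punch. The blue and green ones lying on the table are look-alikes. The fixture mouth faces the robot. I'll move above the stand to look closer.

Emit:
send_rows(
  motion=[
    [[30,-45,5],[0,0,0]],
    [[60,-85,5],[0,0,0]],
    [[95,-130,5],[0,0,0]],
    [[125,-170,5],[0,0,0]],
    [[155,-210,5],[0,0,0]],
    [[185,-255,5],[0,0,0]],
    [[215,-300,5],[0,0,0]],
    [[245,-345,5],[0,0,0]],
    [[275,-385,5],[0,0,0]],
    [[305,-430,5],[0,0,0]],
    [[330,-465,5],[0,0,0]],
    [[340,-490,0],[0,0,0]],
  ],
)

```text
time_s: 1.8
eef_pos: [522.1, 106.5, 405.7]
orientation: [0.002, 0.146, 0.989, 0.0]
ft_force: [1.0, 0.6, -0.2]
finger_gap: 85.1
finger_force: 0.0
```

```bash
python3 - <<'E'
from h import *
print(np.round(camera_model("wrist")["mount"],3), np.round(camera_model("wrist")["intrinsics"],1))
im,d,P=cloud("wrist"); s=state(); print(s["time_s"],s["eef_pos"],s["orientation"],s["ft_force"])
np.savez("w1.npz",im=im,P=P); save(cv2.resize(im,(784,588)),"w1.png")
for th in ["pick","stand","punch"]:
    for r in cut_out("wrist",th)[:3]:
        m=r["mask"]; print(th,round(r["conf"],2),np.round(r["box"]),np.nanmedian(P[m],0).round())
E
```

```text
[[ 1.0000e-03 -9.6100e-01 -2.7700e-01  6.8367e+01]
 [ 1.0000e+00  1.0000e-03  0.0000e+00 -9.6400e-01]
 [ 0.0000e+00 -2.7700e-01  9.6100e-01  3.0182e+01]
 [ 0.0000e+00  0.0000e+00  0.0000e+00  1.0000e+00]] [[307.1   0.  280.9]
 [  0.  307.1 213.1]
 [  0.    0.    1. ]]
1.85 [524.49255374 101.61506559 404.45164315] [ 0.00248795  0.14895562  0.98883808 -0.00230072] [ 3.60115765 -4.54678631 -0.67716151]
pick 0.9 [357. 320.  43.  47.] [723. 154.  22.]
pick 0.89 [286. 274.  34.  45.] [603.  87.  68.]
pick 0.81 [454. 285.  49.  25.] [714. 277.  22.]
stand 0.74 [314. 242. 142. 118.] [588. 125.  46.]
punch 0.96 [346. 235.  32.  32.] [588. 160.  51.]
```

View pics/w1.png

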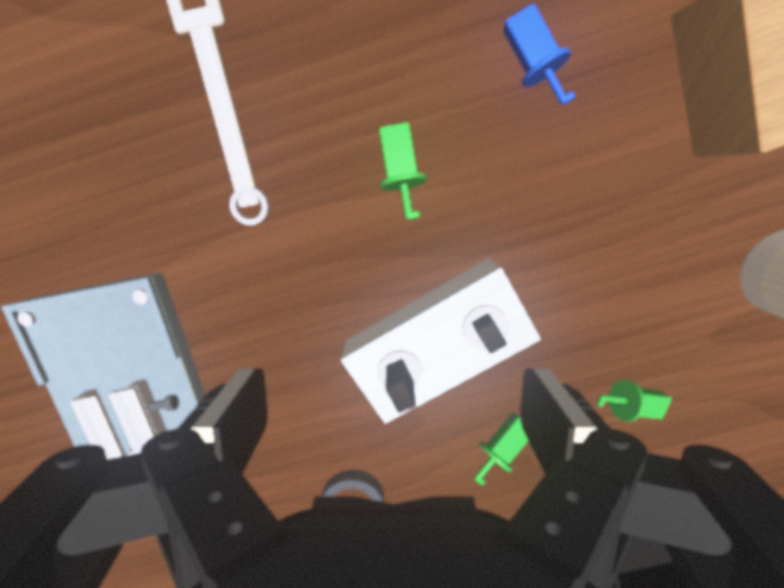

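The picture shows the black pick in the stand at (400,385) and the punch at (488,332). The arm was still settling, so I'll retake it and fit the poses.

```bash
cat > fit.py <<'E'
from h import *
im,d,P=cloud("wrist"); s=state(); print(s["eef_pos"],s["orientation"],np.round(s["qvel"],3))
np.savez("w2.npz",im=im,P=P)
def rect(m):
    q=P[m][:,:2].astype(np.float32); r=cv2.minAreaRect(q); return np.round(r[0],1),np.round(r[1],1),round(r[2],1),len(q)
roi=(P[...,0]>530)&(P[...,0]<680)&(P[...,1]>20)&(P[...,1]<220)
g=im.astype(int).sum(-1)
st=roi&(P[...,2]>41)&(P[...,2]<47)&(g>330)
n,l,stt,c=cv2.connectedComponentsWithStats(cv2.morphologyEx(st.astype(np.uint8),cv2.MORPH_OPEN,np.ones((3,3))))
k=1+stt[1:,4].argmax(); print("stand",rect(l==k),np.nanmedian(P[l==k],0))
for zr in [(60,80),(80,87),(87,95)]:
    m=roi&(P[...,2]>zr[0])&(P[...,2]<zr[1]); 
    for nm,mm in [("pick",m&(P[...,1]<115)),("punch",m&(P[...,1]>125))]:
        if mm.sum()>8: print(zr,nm,rect(mm),np.nanmedian(P[mm],0).round(1))
for nm,sel in [("pick",P[...,1]<115),("punch",P[...,1]>125)]:
    m=roi&sel&(P[...,2]>47.3)&(P[...,2]<52)&(g>250); print("guard",nm,rect(m),np.nanmedian(P[m],0).round(1),cv2.minEnclosingCircle(P[m][:,:2].astype(np.float32)))
E
python3 fit.py
```

```text
[520.20035469 108.32533216 404.6198089 ] [-4.12291892e-04  1.46263878e-01  9.89245510e-01  1.68314835e-04] [ 0.033 -0.009 -0.006 -0.001 -0.002 -0.   ]
stand (array([601.5, 121.4]), array([ 70.9, 150.3]), 14.6, 4998) [594.56139933 125.35994346  45.73864317]
(60, 80) pick (array([605.1,  89. ]), array([26.4, 11.8]), 43.3, 167) [598.6  87.9  70.4]
(60, 80) punch (array([592.1, 161.9]), array([24.4, 15.9]), 14.9, 369) [589.8 161.3  71.4]
(80, 87) pick (array([604.7,  89.1]), array([25.7, 11.4]), 42.9, 66) [598.5  87.8  83.4]
(87, 95) pick (array([609.3,  84.5]), array([24.1, 15.9]), 8.4, 344) [608.4  84.8  91.5]
guard pick (array([612.4,  83.3]), array([61.1, 67.4]), 14.7, 406) [603.   91.   49.8] ((611.302001953125, 84.87893676757812), 43.66853332519531)
guard punch (array([591.1, 157.9]), array([68.3, 74.3]), 11.7, 524) [588.2 158.2  49.7] ((597.2697143554688, 156.98095703125), 44.47568893432617)
```

Emit:
send_rows(
  motion=[
    [[30,-8,-20],[0,0,8]],
    [[60,-16,-50],[0,0,16]],
    [[89,-24,-85],[0,0,25.2]],
    [[89,-24,-95],[0,0,25.2]],
    [[89,-24,-105],[0,0,25.2]],
    [[89,-24,-105],[0,0,25.2]],
  ],
)

```text
time_s: 2.65
eef_pos: [607.8, 85.7, 298.8]
orientation: [-0.002, -0.074, 0.997, 0.0]
ft_force: [-0.3, -0.3, -0.0]
finger_gap: 85.1
finger_force: 0.0
```

```bash
python3 fit.py; python3 - <<'E'
from h import *
save(cv2.resize(np.load("w2.npz")["im"],(784,588)),"w2.png")
E
```

```text
[608.25589356  85.54322173 300.02749272] [-4.26836424e-04 -7.38532565e-02  9.97269022e-01  1.10115842e-04] [-0.006 -0.018  0.025  0.001 -0.002 -0.007]
stand (array([601.7, 121.8]), array([ 70.9, 150.7]), 14.7, 12773) [595.8498401  123.06108929  45.71541112]
(60, 80) pick (array([598.6,  82.8]), array([ 2.6, 16. ]), 7.3, 190) [598.1  82.8  70.6]
(60, 80) punch (array([592. , 161.8]), array([24.1, 16.6]), 14.5, 1007) [591.  159.8  71.3]
(80, 87) pick (array([598.4,  82.8]), array([ 1.7, 15.4]), 8.1, 93) [598.   82.8  83.7]
(87, 95) pick (array([609.3,  84.2]), array([23.8, 15.6]), 8.8, 925) [608.3  84.3  91.6]
guard pick (array([610.9,  84.6]), array([65.5, 72.9]), 19.7, 1014) [604.8  82.3  49.7] ((608.8327026367188, 84.48167419433594), 43.202674865722656)
guard punch (array([591.5, 156.5]), array([68.6, 70. ]), 13.1, 935) [587.6 153.3  49.6] ((592.1629638671875, 153.43820190429688), 45.401023864746094)
```

View pics/w2.png

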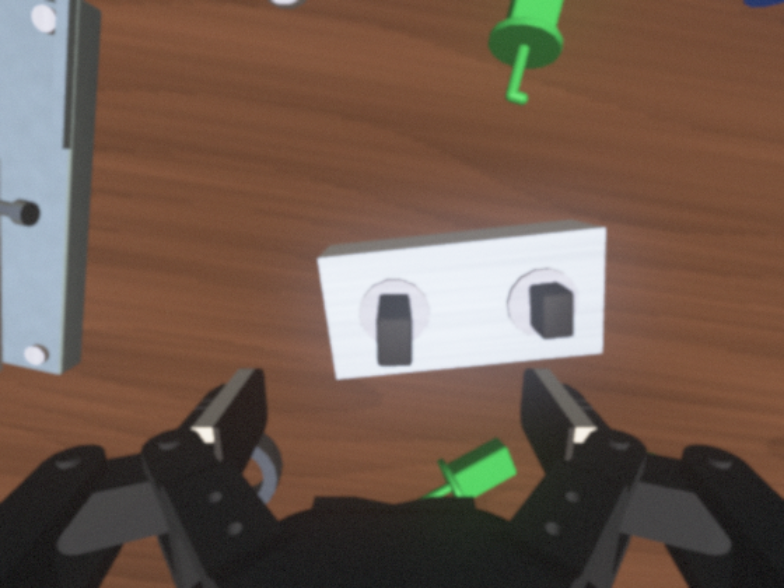

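The crop confirms it: black taller handle at (395,330), with the punch at (550,310). Now I'll descend and grip.

Emit:
send_rows(
  motion=[
    [[0,0,-30],[0,0,0]],
    [[0,0,-55],[0,0,0]],
    [[0,0,-70],[0,0,0]],
    [[0,0,-75],[0,0,0]],
    [[0,0,-75],[0,0,0]],
    [[0,0,-75],[0,0,0]],
  ],
)

```text
time_s: 3.3
eef_pos: [610.1, 84.5, 226.2]
orientation: [0.001, -0.073, 0.997, -0.0]
ft_force: [0.5, 0.2, 0.1]
finger_gap: 85.3
finger_force: 0.0
```

Emit:
send_rows(
  motion=[
    [[0,0,0],[0,0,0]],
    [[0,0,0],[0,0,0]],
    [[0,0,0],[0,0,0]],
    [[0,0,0],[0,0,0]],
    [[0,0,0],[0,0,0]],
    [[0,0,0],[0,0,0]],
    [[0,0,0],[0,0,0]],
    [[0,0,0],[0,0,0]],
  ],
  hand=1,
  newtons=60,
)

```text
time_s: 4.1
eef_pos: [609.6, 84.4, 224.9]
orientation: [0.0, -0.073, 0.997, -0.0]
ft_force: [1.0, 0.4, 2.8]
finger_gap: 15.3
finger_force: 58.6
```

Emit:
send_rows(
  motion=[
    [[0,0,15],[0,0,0]],
    [[0,0,40],[0,0,0]],
    [[0,0,75],[0,0,0]],
    [[-10,-20,105],[0,0,0]],
    [[-25,-60,130],[0,0,0]],
    [[-40,-100,155],[0,0,0]],
    [[-60,-145,175],[0,0,0]],
    [[-80,-190,175],[0,0,0]],
    [[-100,-230,175],[0,0,0]],
    [[-105,-250,175],[0,0,0]],
    [[-105,-255,175],[0,0,0]],
    [[-105,-255,175],[0,0,0]],
  ],
)

```text
time_s: 5.3
eef_pos: [504.2, -171.1, 400.2]
orientation: [0.0, -0.073, 0.997, 0.0]
ft_force: [0.7, 0.1, -0.9]
finger_gap: 15.3
finger_force: 58.8
```

Emit:
send_rows(
  motion=[
    [[0,0,0],[0,0,0]],
    [[0,0,0],[0,0,0]],
  ],
)

```text
time_s: 5.5
eef_pos: [504.7, -169.5, 399.7]
orientation: [-0.0, -0.074, 0.997, 0.0]
ft_force: [-0.0, -0.4, -1.1]
finger_gap: 15.2
finger_force: 58.8
```

```bash
python3 - <<'E'
from h import *
s=state(); print(s["eef_pos"],s["orientation"],s["ft_force"],s["finger_gap"])
im,d,P=cloud("wrist"); np.savez("w3.npz",im=im,P=P)
si,d2,P2=cloud("side"); np.savez("s3.npz",im=si,P=P2)
K,Rm,t=pose("side"); g=np.array(s["eef_pos"])+[0,0,-200]
c=(g-t)@Rm; u=(K@c)[:2]/c[2]; print(u)
x,y=int(u[0]),int(u[1])
cr=cv2.resize(si[max(0,y-35):y+35,max(0,x-30):x+30],(390,455),interpolation=cv2.INTER_CUBIC)
out=np.zeros((455,800,3),np.uint8); out[:cr.shape[0],:390]=cr
w=cv2.resize(im,(400,300)); out[:300,395:795]=w
save(out,"m3.png")
E
```

```text
[ 504.73119447 -169.5025061   399.68147933] [-9.48498650e-05 -7.43290092e-02  9.97233742e-01  2.29544340e-04] [-0.01706393 -0.35527856 -1.06125029] 15.151606376222809
[305.6408634  224.96758271]
```

View pics/m3.png

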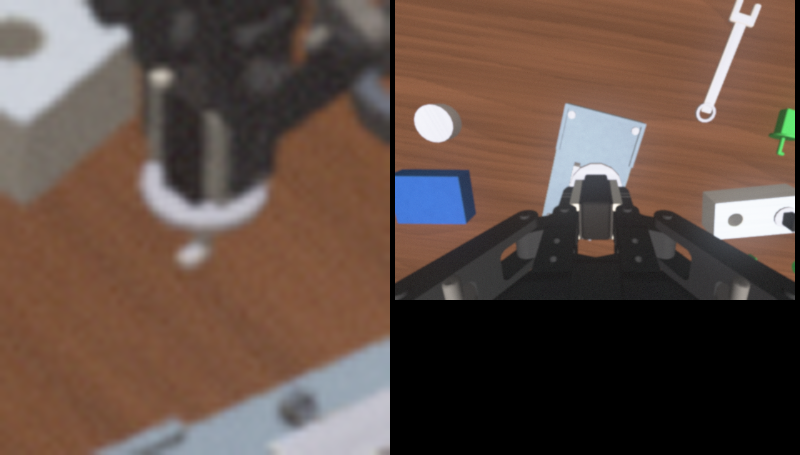

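Side crop: toe at (190,255), left and below the leg (205,240), which in that view is −x, so pick yaw ≈ +8.5°. The held pick blocks the fixture in the wrist view, so I'll move outward.

Emit:
send_rows(
  motion=[
    [[40,0,-10],[0,0,0]],
    [[80,0,-20],[0,0,0]],
    [[120,0,-30],[0,0,0]],
    [[155,0,-40],[0,0,0]],
    [[180,0,-48],[0,0,0]],
    [[185,0,-50],[0,0,0]],
    [[185,0,-50],[0,0,0]],
    [[185,0,-50],[0,0,0]],
    [[185,0,-50],[0,0,0]],
  ],
)

```text
time_s: 6.5
eef_pos: [688.5, -170.5, 350.6]
orientation: [0.0, -0.073, 0.997, -0.0]
ft_force: [-0.2, -0.1, -1.1]
finger_gap: 15.2
finger_force: 58.8
```

```bash
python3 - <<'E'
from h import *
s=state(); print(s["eef_pos"],s["orientation"],s["ft_force"])
im,d,P=cloud("wrist"); np.savez("w4.npz",im=im,P=P)
save(cv2.resize(im,(784,588)),"w4.png")
for th in ["bush","base"]:
    for r in cut_out("wrist",th)[:3]:
        m=r["mask"]; print(th,round(r["conf"],2),np.round(r["box"]),np.nanmedian(P[m],0).round())
def rect(P,m):
    n,l,stt,c=cv2.connectedComponentsWithStats(cv2.morphologyEx(m.astype(np.uint8),cv2.MORPH_CLOSE,np.ones((3,3))))
    k=1+stt[1:,4].argmax(); m=m&(l==k)
    r=cv2.minAreaRect(P[m][:,:2].astype(np.float32)); return np.round(r[0],1),np.round(r[1],1),round(r[2],1),m.sum(),np.nanmedian(P[m][:,2])
for n,P_ in [("w4",P)]+[(n,np.load(n+".npz")["P"]) for n in ["scene","side"]]:
    roi=(P_[...,0]>455)&(P_[...,0]<705)&(P_[...,1]>-260)&(P_[...,1]<-80)
    print(n,"plate+",rect(P_,roi&(P_[...,2]>14)&(P_[...,2]<50)),"bar",rect(P_,roi&(P_[...,2]>36)&(P_[...,2]<44)))
E
```

```text
[ 688.51036971 -170.49954774  350.5759434 ] [ 7.32984657e-05 -7.33432693e-02  9.97306748e-01 -9.43034922e-05] [-0.22895633 -0.1433415  -1.0892927 ]
bush 0.58 [283. 146.  18.  32.] [ 630. -177.   32.]
base 0.6 [304. 104. 192. 208.] [ 591. -170.   21.]
w4 plate+ (array([ 595.1, -172.7]), array([130.3, 190.8]), 84.3, np.int64(28490), np.float64(21.205574778403616)) bar (array([ 623.3, -193.2]), array([ 26.1, 130.1]), 86.8, np.int64(4020), np.float64(41.18319074735294))
scene plate+ (array([ 579. , -171.1]), array([130.3, 225.6]), 84.1, np.int64(3823), np.float64(21.26364144883337)) bar (array([ 624.6, -175.9]), array([ 58.2, 133.4]), 84.9, np.int64(786), np.float64(39.99126249736253))
side plate+ (array([ 579.9, -170.9]), array([134.9, 222.5]), 84.2, np.int64(4467), np.float64(21.940481997992833)) bar (array([ 624.7, -176.1]), array([ 62.7, 132.3]), 84.3, np.int64(918), np.float64(40.76503024204453))
```

View pics/w4.png

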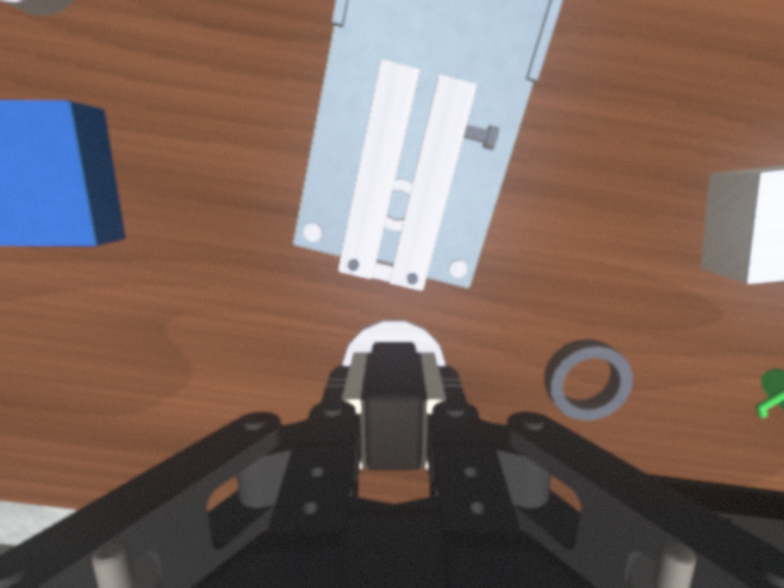

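The wrist picture shows both lips, the slit, and the bush ring in the slit at about (398,205). I'll fit them numerically.

```bash
python3 - <<'E'
from h import *
z=np.load("w4.npz"); P=z["P"]; im=z["im"]
roi=(P[...,0]>540)&(P[...,0]<705)&(P[...,1]>-230)&(P[...,1]<-110)
lip=roi&(P[...,2]>39)&(P[...,2]<43)
n,l,st,c=cv2.connectedComponentsWithStats(lip.astype(np.uint8))
for k in np.argsort(-st[1:,4])[:2]+1:
    r=cv2.minAreaRect(P[l==k][:,:2].astype(np.float32)); print("lip",r,st[k,4],np.median(P[l==k][:,2]))
Q=P[lip][:,:2]; r=cv2.minAreaRect(Q.astype(np.float32)); print("bar",r)
c=np.array(r[0]); a=np.radians(r[2]-90 if r[1][1]>r[1][0] else r[2]); e=np.array([np.cos(a),np.sin(a)]); nn=np.array([-e[1],e[0]])
s=(P[...,:2]-c)@e; t=(P[...,:2]-c)@nn
for z0,z1,nm in [(29,36,"bush"),(18,24,"floor")]:
    m=(abs(s)<64)&(abs(t)<5.5)&(P[...,2]>z0)&(P[...,2]<z1)
    h=np.histogram(s[m],np.arange(-64,65,4)); print(nm,m.sum()); print(dict(zip(h[1][:-1].astype(int),h[0])))
m=(abs(s)<64)&(abs(t)<4)&(P[...,2]>30)&(P[...,2]<36)&(s>-40)&(s<40)
print(np.percentile(s[m],[1,5,50,95,99]),np.median(P[m][:,2]),"c",c,"e",e)
b=np.load("w4.npz")
E
```

```text
lip ((623.4122924804688, -193.32354736328125), (22.98446273803711, 130.2521209716797), 85.17708587646484) 3971 41.17699512919057
lip ((626.3023071289062, -158.4569549560547), (23.072813034057617, 130.21231079101562), 85.1967544555664) 3861 41.18663481159285
bar ((624.8679809570312, -175.869873046875), (58.01655578613281, 130.2699432373047), 85.1967544555664)
bush 300
{np.int64(-64): np.int64(0), np.int64(-60): np.int64(0), np.int64(-56): np.int64(0), np.int64(-52): np.int64(0), np.int64(-48): np.int64(0), np.int64(-44): np.int64(0), np.int64(-40): np.int64(0), np.int64(-36): np.int64(0), np.int64(-32): np.int64(0), np.int64(-28): np.int64(0), np.int64(-24): np.int64(0), np.int64(-20): np.int64(0), np.int64(-16): np.int64(0), np.int64(-12): np.int64(0), np.int64(-8): np.int64(0), np.int64(-4): np.int64(27), np.int64(0): np.int64(56), np.int64(4): np.int64(14), np.int64(8): np.int64(0), np.int64(12): np.int64(0), np.int64(16): np.int64(0), np.int64(20): np.int64(5), np.int64(24): np.int64(56), np.int64(28): np.int64(31), np.int64(32): np.int64(0), np.int64(36): np.int64(0), np.int64(40
[... 508 characters left out ...]
(54), np.int64(-16): np.int64(52), np.int64(-12): np.int64(54), np.int64(-8): np.int64(52), np.int64(-4): np.int64(28), np.int64(0): np.int64(0), np.int64(4): np.int64(31), np.int64(8): np.int64(49), np.int64(12): np.int64(51), np.int64(16): np.int64(49), np.int64(20): np.int64(47), np.int64(24): np.int64(3), np.int64(28): np.int64(2), np.int64(32): np.int64(43), np.int64(36): np.int64(47), np.int64(40): np.int64(45), np.int64(44): np.int64(47), np.int64(48): np.int64(44), np.int64(52): np.int64(37), np.int64(56): np.int64(0), np.int64(60): np.int64(0)}
[-1.83016509 -1.25834119  4.76356816 30.05914024 30.62190981] 32.524165358252674 c [ 624.86798096 -175.86987305] e [ 0.99648812 -0.08373429]
```

Emit:
send_rows(
  motion=[
    [[-16,-2,-20],[0,0,-5]],
    [[-32,-4,-40],[0,0,-10]],
    [[-47.2,-6.7,-65],[0,0,-13.2]],
    [[-47.2,-6.7,-85],[0,0,-13.2]],
    [[-47.2,-6.7,-94],[0,0,-13.2]],
    [[-47.2,-6.7,-98],[0,0,-13.2]],
    [[-47.2,-6.7,-98],[0,0,-13.2]],
    [[-47.2,-6.7,-98],[0,0,-13.2]],
    [[-47.2,-6.7,-98],[0,0,-13.2]],
  ],
)

```text
time_s: 7.55
eef_pos: [643.0, -177.5, 253.1]
orientation: [0.001, 0.042, 0.999, -0.0]
ft_force: [-0.1, 0.2, -1.2]
finger_gap: 15.2
finger_force: 58.7
```

```bash
python3 - <<'E'
from h import *
s=state(); print(s["eef_pos"],s["orientation"],s["ft_force"])
q=q2R(s["orientation"]); print(q)
P0=np.array(s["eef_pos"])
outs=[]
for n in ["side","scene"]:
    K,Rm,t=pose(n); im,d=snapshot(n)
    c=(P0+[0,0,-195]-t)@Rm; u=(K@c)[:2]/c[2]; x,y=u.astype(int)
    outs.append(cv2.resize(im[y-35:y+35,x-35:x+35],(395,395),interpolation=cv2.INTER_CUBIC))
save(np.hstack(outs),"m5.png")
E
```

```text
[ 643.02914418 -177.49981556  253.11898734] [ 1.21195236e-03  4.15710711e-02  9.99134725e-01 -4.23342059e-04] [-0.07849615  0.19405413 -1.17312082]
[[-9.96540754e-01  8.30712275e-02  2.38660980e-03]
 [ 8.30691752e-02  9.96543334e-01 -9.46715818e-04]
 [-2.45700493e-03 -7.45187188e-04 -9.99996704e-01]]
```

View pics/m5.png

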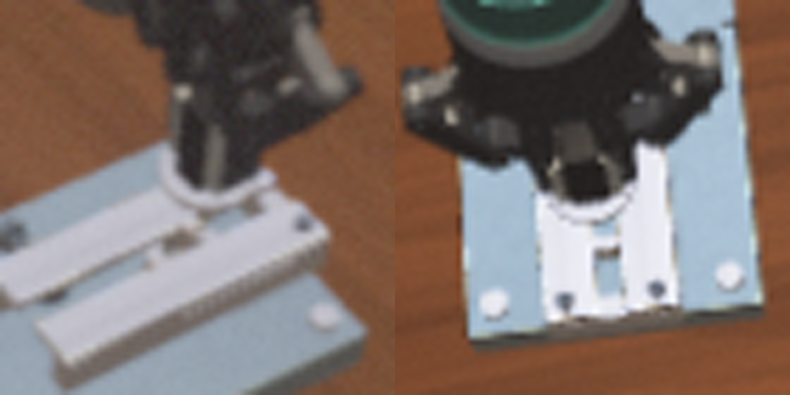

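Left crop: the pick is above the slit, with toe or bush parts around (155,255). Now a gentle, guarded descent.

Emit:
send_rows(
  motion=[
    [[0,0,-1],[0,0,0]],
    [[0,0,-2],[0,0,0]],
    [[0,0,-3],[0,0,0]],
    [[0,0,-4],[0,0,0]],
    [[0,0,-5],[0,0,0]],
    [[0,0,-6],[0,0,0]],
  ],
)

```text
time_s: 8.25
eef_pos: [642.2, -177.3, 245.6]
orientation: [-0.0, 0.042, 0.999, 0.0]
ft_force: [0.6, -0.0, -0.4]
finger_gap: 15.5
finger_force: 58.7
```

Emit:
send_rows(
  motion=[
    [[0,0,-1],[0,0,0]],
    [[0,0,-2],[0,0,0]],
  ],
)

```text
time_s: 8.45
eef_pos: [642.2, -177.3, 243.6]
orientation: [-0.0, 0.042, 0.999, 0.0]
ft_force: [0.5, 0.0, -1.4]
finger_gap: 15.4
finger_force: 58.7
```

Emit:
send_rows(
  motion=[
    [[0,0,-1],[0,0,0]],
    [[0,0,-2],[0,0,0]],
    [[0,0,-3],[0,0,0]],
    [[0,0,-4],[0,0,0]],
    [[0,0,-4.8],[0,0,0]],
  ],
)

```text
time_s: 8.95
eef_pos: [642.2, -177.3, 238.8]
orientation: [-0.0, 0.042, 0.999, 0.0]
ft_force: [1.0, 0.3, -0.6]
finger_gap: 15.2
finger_force: 58.7
```

Emit:
send_rows(
  motion=[
    [[0,0,-1],[0,0,0]],
    [[0,0,-2],[0,0,0]],
    [[0,0,-3],[0,0,0]],
    [[0,0,-4],[0,0,0]],
    [[0,0,-5],[0,0,0]],
    [[0,0,-6],[0,0,0]],
  ],
)

```text
time_s: 9.55
eef_pos: [642.2, -177.3, 232.8]
orientation: [-0.0, 0.042, 0.999, -0.0]
ft_force: [-0.0, 0.4, -0.9]
finger_gap: 15.4
finger_force: 58.7
```

The toe is down in the bore with no contact. Now I'll draw along the slot, direction (−0.9965, +0.0837).

Emit:
send_rows(
  motion=[
    [[-1,0.1,0],[0,0,0]],
    [[-2,0.2,0],[0,0,0]],
    [[-3,0.3,0],[0,0,0]],
    [[-4,0.35,0],[0,0,0]],
    [[-5,0.4,0],[0,0,0]],
    [[-6,0.5,0],[0,0,0]],
    [[-7,0.6,0],[0,0,0]],
    [[-8,0.7,0],[0,0,0]],
    [[-9,0.75,0],[0,0,0]],
    [[-10,0.85,0],[0,0,0]],
  ],
)

```text
time_s: 10.55
eef_pos: [632.2, -176.4, 233.0]
orientation: [0.0, 0.042, 0.999, -0.0]
ft_force: [0.7, -0.1, -0.8]
finger_gap: 15.4
finger_force: 58.7
```

Emit:
send_rows(
  motion=[
    [[-1.5,0.1,0],[0,0,0]],
    [[-3,0.25,0],[0,0,0]],
    [[-4.5,0.4,0],[0,0,0]],
    [[-6,0.5,0],[0,0,0]],
    [[-7.5,0.6,0],[0,0,0]],
    [[-9,0.75,0],[0,0,0]],
    [[-10.5,0.9,0],[0,0,0]],
    [[-12,1,0],[0,0,0]],
  ],
)

```text
time_s: 11.35
eef_pos: [620.1, -175.4, 232.9]
orientation: [0.0, 0.042, 0.999, 0.0]
ft_force: [0.1, -0.6, -1.4]
finger_gap: 14.8
finger_force: 58.7
```

Emit:
send_rows(
  motion=[
    [[-1.5,0.1,0],[0,0,0]],
    [[-3,0.25,0],[0,0,0]],
    [[-4.5,0.4,0],[0,0,0]],
    [[-6,0.5,0],[0,0,0]],
    [[-7.5,0.6,0],[0,0,0]],
    [[-9,0.75,0],[0,0,0]],
    [[-10,0.85,0],[0,0,0]],
    [[-11,0.9,0],[0,0,0]],
    [[-12,1,0],[0,0,0]],
  ],
)

```text
time_s: 12.25
eef_pos: [608.1, -174.5, 232.9]
orientation: [0.0, 0.042, 0.999, 0.0]
ft_force: [0.7, 0.3, -0.3]
finger_gap: 15.7
finger_force: 58.7
```

```bash
python3 - <<'E'
from h import *
im,d,P=cloud("wrist"); print(state()["eef_pos"])
outs=[cv2.resize(im[60:330,150:420],(395,395))]
K,Rm,t=pose("side"); im,d=snapshot("side"); c=(np.array(state()["eef_pos"])+[0,0,-200]-t)@Rm; x,y=((K@c)[:2]/c[2]).astype(int)
outs.append(cv2.resize(im[y-30:y+40,x-35:x+35],(395,395),interpolation=cv2.INTER_CUBIC))
save(np.hstack(outs),"m6.png")
E
```

```text
[ 607.97795805 -174.4220545   232.90769903]
```

View pics/m6.png

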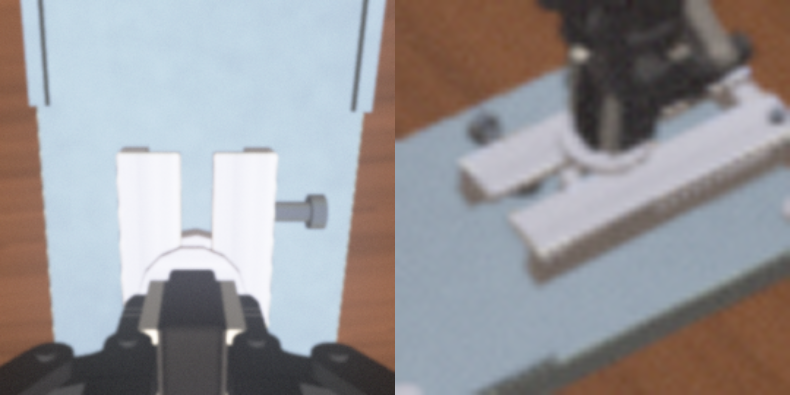

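The bush's leading edge shows in the slit just ahead of the guard, at (195,235), so it is following. Next is the keeper, drawn slowly.

Emit:
send_rows(
  motion=[
    [[-1,0.1,0],[0,0,0]],
    [[-2,0.15,0],[0,0,0]],
    [[-3,0.25,0],[0,0,0]],
    [[-4,0.35,0],[0,0,0]],
    [[-5,0.4,0],[0,0,0]],
  ],
)

```text
time_s: 12.85
eef_pos: [603.1, -174.0, 232.9]
orientation: [-0.0, 0.042, 0.999, 0.0]
ft_force: [0.1, -0.0, -1.8]
finger_gap: 15.3
finger_force: 58.7
```

Emit:
send_rows(
  motion=[
    [[-1,0.1,0],[0,0,0]],
    [[-2,0.15,0],[0,0,0]],
    [[-3,0.25,0],[0,0,0]],
  ],
)

```text
time_s: 13.15
eef_pos: [600.1, -173.8, 232.9]
orientation: [-0.0, 0.042, 0.999, -0.0]
ft_force: [-0.2, 0.2, -1.0]
finger_gap: 15.3
finger_force: 58.7
```

Emit:
send_rows(
  motion=[
    [[-1,0.1,0],[0,0,0]],
    [[-2,0.15,0],[0,0,0]],
    [[-3,0.25,0],[0,0,0]],
  ],
)

```text
time_s: 13.45
eef_pos: [597.1, -173.5, 232.9]
orientation: [-0.0, 0.042, 0.999, -0.0]
ft_force: [-0.1, 0.6, -1.5]
finger_gap: 15.8
finger_force: 58.7
```

Emit:
send_rows(
  motion=[
    [[-1,0.1,0],[0,0,0]],
    [[-2,0.15,0],[0,0,0]],
    [[-3,0.25,0],[0,0,0]],
  ],
)

```text
time_s: 13.75
eef_pos: [594.6, -173.5, 233.1]
orientation: [0.001, 0.042, 0.999, -0.0]
ft_force: [1.7, -0.6, -2.0]
finger_gap: 15.4
finger_force: 58.6
```

Emit:
send_rows(
  motion=[
    [[-1,0.1,0],[0,0,0]],
    [[-2,0.15,0],[0,0,0]],
    [[-3,0.25,0],[0,0,0]],
  ],
)

```text
time_s: 14.05
eef_pos: [591.7, -173.2, 233.2]
orientation: [0.001, 0.042, 0.999, -0.0]
ft_force: [3.1, -0.1, -2.3]
finger_gap: 15.6
finger_force: 58.6
```

Emit:
send_rows(
  motion=[
    [[-1,0.1,0],[0,0,0]],
    [[-2,0.15,0],[0,0,0]],
    [[-3,0.25,0],[0,0,0]],
  ],
)

```text
time_s: 14.35
eef_pos: [588.6, -172.9, 233.2]
orientation: [0.001, 0.042, 0.999, -0.0]
ft_force: [3.3, -0.8, -0.6]
finger_gap: 15.2
finger_force: 58.6
```

Keeper force is about 3 N, as expected.

Emit:
send_rows(
  motion=[
    [[-1,0.1,0],[0,0,0]],
    [[-2,0.15,0],[0,0,0]],
    [[-3,0.25,0],[0,0,0]],
    [[-4,0.35,0],[0,0,0]],
  ],
)

```text
time_s: 14.75
eef_pos: [583.1, -172.1, 232.3]
orientation: [-0.001, 0.042, 0.999, 0.001]
ft_force: [1.0, -0.5, -0.9]
finger_gap: 15.3
finger_force: 58.7
```

Emit:
send_rows(
  motion=[
    [[-1,0.1,0],[0,0,0]],
    [[-2,0.15,0],[0,0,0]],
    [[-3,0.25,0],[0,0,0]],
    [[-4,0.35,0],[0,0,0]],
  ],
)

```text
time_s: 15.15
eef_pos: [580.4, -172.1, 233.0]
orientation: [0.0, 0.042, 0.999, 0.0]
ft_force: [2.9, -0.0, -2.6]
finger_gap: 15.2
finger_force: 58.6
```

Emit:
send_rows(
  motion=[
    [[-1,0.1,0],[0,0,0]],
    [[-2,0.15,0],[0,0,0]],
    [[-3,0.25,0],[0,0,0]],
    [[-4,0.35,0],[0,0,0]],
  ],
)

```text
time_s: 15.55
eef_pos: [576.2, -171.7, 233.0]
orientation: [0.0, 0.042, 0.999, 0.0]
ft_force: [2.6, 0.9, -1.7]
finger_gap: 15.3
finger_force: 58.6
```

Emit:
send_rows(
  motion=[
    [[-1,0.1,0],[0,0,0]],
    [[-2,0.15,0],[0,0,0]],
    [[-3,0.25,0],[0,0,0]],
    [[-4,0.35,0],[0,0,0]],
  ],
)

```text
time_s: 15.95
eef_pos: [571.6, -171.4, 232.7]
orientation: [-0.001, 0.042, 0.999, -0.0]
ft_force: [0.4, -0.3, -1.0]
finger_gap: 15.3
finger_force: 58.6
```

Emit:
send_rows(
  motion=[
    [[-1,0.1,0],[0,0,0]],
    [[-2,0.15,0],[0,0,0]],
    [[-3,0.25,0],[0,0,0]],
    [[-4,0.35,0],[0,0,0]],
    [[-5,0.4,0],[0,0,0]],
  ],
)

```text
time_s: 16.45
eef_pos: [567.2, -171.0, 232.9]
orientation: [0.0, 0.042, 0.999, -0.0]
ft_force: [-0.3, 0.0, -1.5]
finger_gap: 14.9
finger_force: 58.6
```

```bash
python3 - <<'E'
from h import *
im,d,P=cloud("wrist"); print(state()["eef_pos"],state()["ft_force"])
e=np.array([.9965,-.0837]); c=np.array([624.87,-175.87]); n=np.array([-e[1],e[0]])
s=(P[...,:2]-c)@e; t=(P[...,:2]-c)@n
m=(abs(t)<18)&(s<-68)&(s>-140)&(P[...,2]>28)&(P[...,2]<36)
print(m.sum()); 
if m.sum(): print(np.percentile(s[m],[0,2,50,100]),np.percentile(t[m],[2,50,98]))
save(im[60:400,100:460],"m7.png")
E
```

```text
[ 567.00570894 -170.94997064  232.94257618] [ 0.06711348 -0.1012168  -0.17696819]
247
[-72.78067391 -72.4229188  -70.21482303 -68.02187948] [-11.16659762  -1.20382998   8.90204044]
```

View pics/m7.png

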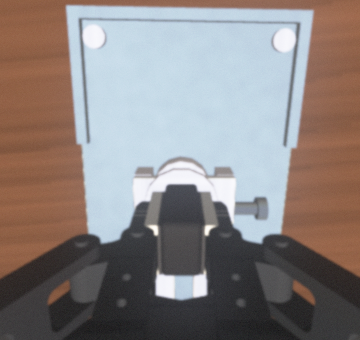

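The bush is past the keeper and following: leading edge at s=−72.8 mm, centre at −56. I'll draw another 56 mm onto the apron.

Emit:
send_rows(
  motion=[
    [[-2,0.15,0],[0,0,0]],
    [[-4,0.35,0],[0,0,0]],
    [[-6,0.5,0],[0,0,0]],
    [[-8,0.7,0],[0,0,0]],
    [[-10,0.85,0],[0,0,0]],
    [[-12,1,0],[0,0,0]],
    [[-14,1.2,0],[0,0,0]],
    [[-16,1.35,0],[0,0,0]],
    [[-18,1.5,0],[0,0,0]],
    [[-20,1.7,0],[0,0,0]],
    [[-22,1.85,0],[0,0,0]],
    [[-24,2,0],[0,0,0]],
  ],
)

```text
time_s: 17.7
eef_pos: [543.0, -169.0, 232.9]
orientation: [0.0, 0.042, 0.999, -0.0]
ft_force: [0.5, -0.4, 0.2]
finger_gap: 15.3
finger_force: 58.6
```

Emit:
send_rows(
  motion=[
    [[-3,0.25,0],[0,0,0]],
    [[-6,0.5,0],[0,0,0]],
    [[-9,0.75,0],[0,0,0]],
    [[-12,1,0],[0,0,0]],
    [[-15,1.25,0],[0,0,0]],
    [[-18,1.5,0],[0,0,0]],
    [[-21,1.75,0],[0,0,0]],
    [[-24,2,0],[0,0,0]],
    [[-27,2.3,0],[0,0,0]],
    [[-30,2.5,0],[0,0,0]],
    [[-32,2.7,0],[0,0,0]],
    [[-32,2.7,0],[0,0,0]],
  ],
)

```text
time_s: 18.9
eef_pos: [510.8, -166.2, 232.8]
orientation: [-0.0, 0.042, 0.999, 0.0]
ft_force: [-0.1, -0.9, -0.4]
finger_gap: 15.6
finger_force: 58.6
```

```bash
python3 - <<'E'
from h import *
im,d,P=cloud("wrist"); print(state()["eef_pos"],state()["ft_force"])
e=np.array([.9965,-.0837]); c=np.array([624.87,-175.87]); n=np.array([-e[1],e[0]])
s=(P[...,:2]-c)@e; t=(P[...,:2]-c)@n
m=(abs(t)<30)&(s<-68)&(s>-140)&(P[...,2]>29)&(P[...,2]<36)
print(m.sum(),np.percentile(s[m],[0,2,50,100]),np.percentile(t[m],[2,50,98]),np.median(P[m][:,2]))
E
```

```text
[ 510.98282457 -166.2716571   232.88147303] [ 0.20357751 -0.26790423 -0.93759375]
334 [-129.58748039 -129.17519093 -126.12025491 -118.36790899] [-15.37010967  -1.72868282  11.85960755] 32.015709351799856
```

Emit:
send_rows(
  motion=[
    [[1.5,-0.1,0],[0,0,0]],
    [[3,-0.3,0],[0,0,0]],
    [[3,-0.3,2],[0,0,0]],
    [[3,-0.3,5],[0,0,0]],
    [[3,-0.3,9],[0,0,0]],
    [[3,-0.3,14],[0,0,0]],
    [[3,-0.3,22],[0,0,0]],
    [[3,-0.3,35],[0,0,0]],
    [[3,-0.3,55],[0,0,0]],
    [[3,-0.3,70],[0,0,0]],
  ],
)

```text
time_s: 19.95
eef_pos: [514.5, -166.7, 305.0]
orientation: [0.001, 0.042, 0.999, -0.0]
ft_force: [0.1, 0.5, -2.0]
finger_gap: 15.0
finger_force: 58.6
```

Emit:
send_rows(
  motion=[
    [[15,35,10],[0,0,4]],
    [[30,75,10],[0,0,8]],
    [[45,115,10],[0,0,13.2]],
    [[60,155,10],[0,0,13.2]],
    [[75,195,10],[0,0,13.2]],
    [[87,228,5],[0,0,13.2]],
    [[94,245,0],[0,0,13.2]],
    [[96.2,250.4,0],[0,0,13.2]],
    [[96.2,250.4,0],[0,0,13.2]],
    [[96.2,250.4,0],[0,0,13.2]],
    [[96.2,250.4,0],[0,0,13.2]],
  ],
)

```text
time_s: 21.05
eef_pos: [610.1, 82.4, 303.2]
orientation: [-0.0, -0.073, 0.997, -0.0]
ft_force: [0.3, -0.2, -1.4]
finger_gap: 14.9
finger_force: 58.9
```

```bash
python3 - <<'E'
from h import *
s=state(); print(s["eef_pos"],s["orientation"],s["ft_force"])
for n in ["side","scene"]:
    im,d,P=cloud(n)
    m=(P[...,0]>480)&(P[...,0]<550)&(P[...,1]>-205)&(P[...,1]<-125)&(P[...,2]>28)&(P[...,2]<40)
    print(n,m.sum(),cv2.minEnclosingCircle(P[m][:,:2].astype(np.float32)) if m.sum() else "",np.median(P[m][:,2]) if m.sum() else "")
# hole in wrist view
im,d,P=cloud("wrist"); m=(P[...,0]>590)&(P[...,0]<640)&(P[...,1]>60)&(P[...,1]<105)
save(cv2.resize(im[150:390,160:400],(480,480)),"m8.png")
E
```

```text
[610.14924401  82.43607891 303.19253117] [-7.87927437e-05 -7.25406800e-02  9.97365432e-01 -1.98888658e-04] [ 0.30932768 -0.24172676 -1.41697211]
side 110 ((511.8327941894531, -167.7648468017578), 18.100433349609375) 31.652556412123317
scene 80 ((513.0421752929688, -168.5421600341797), 18.116111755371094) 31.43288305701651
```

View pics/m8.png

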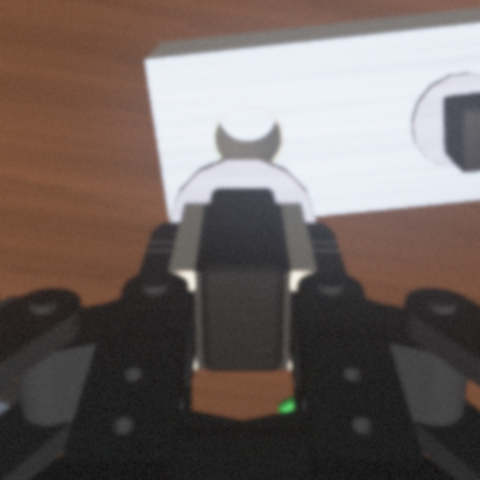

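The bush lies flat on the apron, centre about base x −98. The hole shows at (248,135), just ahead of the guard, so I'll insert the pick.

Emit:
send_rows(
  motion=[
    [[0,0,-15],[0,0,0]],
    [[0,0,-30],[0,0,0]],
    [[0,0,-40],[0,0,0]],
    [[0,0,-45],[0,0,0]],
    [[0,0,-50],[0,0,0]],
    [[0,0,-54],[0,0,0]],
    [[0,0,-58],[0,0,0]],
    [[0,0,-58],[0,0,0]],
  ],
)

```text
time_s: 22.0
eef_pos: [610.3, 83.8, 244.5]
orientation: [-0.0, -0.073, 0.997, 0.0]
ft_force: [-0.2, -0.1, -0.4]
finger_gap: 15.7
finger_force: 58.9
```

Emit:
send_rows(
  motion=[
    [[0,0,-4],[0,0,0]],
    [[0,0,-8],[0,0,0]],
    [[0,0,-12],[0,0,0]],
    [[0,0,-15],[0,0,0]],
    [[0,0,-17],[0,0,0]],
    [[0,0,-19],[0,0,0]],
    [[0,0,-19.5],[0,0,0]],
    [[0,0,-19.5],[0,0,0]],
  ],
)

```text
time_s: 22.8
eef_pos: [610.4, 83.8, 225.4]
orientation: [-0.0, -0.073, 0.997, 0.0]
ft_force: [-0.2, -0.3, -0.6]
finger_gap: 15.5
finger_force: 58.9
```

Now open and retreat.

Emit:
send_rows(
  motion=[
    [[0,0,0],[0,0,0]],
    [[0,0,0],[0,0,0]],
    [[0,0,0],[0,0,0]],
    [[0,0,0],[0,0,0]],
    [[0,0,0],[0,0,0]],
    [[0,0,0],[0,0,0]],
    [[0,0,0],[0,0,0]],
    [[0,0,0],[0,0,0]],
  ],
  hand=-1,
)

```text
time_s: 23.6
eef_pos: [610.4, 83.8, 225.4]
orientation: [-0.0, -0.073, 0.997, -0.0]
ft_force: [-0.8, 0.3, 0.1]
finger_gap: 85.7
finger_force: 0.0
```

Emit:
send_rows(
  motion=[
    [[0,0,10],[0,0,0]],
    [[0,0,30],[0,0,0]],
    [[0,0,55],[0,0,0]],
    [[0,0,85],[0,0,0]],
    [[0,0,90],[0,0,0]],
    [[0,0,90],[0,0,0]],
    [[0,0,90],[0,0,0]],
    [[0,0,90],[0,0,0]],
  ],
)

```text
time_s: 24.4
eef_pos: [609.6, 83.8, 313.7]
orientation: [-0.002, -0.073, 0.997, 0.0]
ft_force: [0.0, -0.1, -0.7]
finger_gap: 85.3
finger_force: 0.0
```

```bash
python3 fit.py; python3 - <<'E'
from h import *
s=state(); print(s["finger_gap"],s["ft_force"])
im,d,P=cloud("side")
m=(P[...,0]>480)&(P[...,0]<550)&(P[...,1]>-205)&(P[...,1]<-125)&(P[...,2]>28)&(P[...,2]<40)
print(cv2.minEnclosingCircle(P[m][:,:2].astype(np.float32)))
E
```

```text
[609.6716895   83.75511314 313.71713675] [-1.54045836e-03 -7.34471690e-02  9.97297918e-01  5.31296489e-05] [ 0.001  0.002  0.004 -0.    -0.    -0.   ]
stand (array([601.7, 121.8]), array([ 70.6, 150.9]), 14.7, 11386) [596.16613464 123.28282879  45.71206282]
(60, 80) pick (array([599.9,  80.3]), array([ 2.6, 16. ]), 8.3, 153) [599.2  80.   71. ]
(60, 80) punch (array([592. , 161.6]), array([24.3, 16.4]), 14.5, 885) [590.8 159.9  71.3]
(80, 87) pick (array([599.6,  80.4]), array([ 1.8, 15.6]), 7.2, 67) [599.1  80.1  83.5]
(87, 95) pick (array([610.6,  82.1]), array([24. , 15.6]), 8.9, 829) [609.8  82.   91.6]
guard pick (array([611.2,  83.3]), array([66.6, 66.3]), 11.0, 920) [606.   79.9  49.7] ((613.1251831054688, 83.71409606933594), 45.63145065307617)
guard punch (array([592.3, 156.4]), array([67.7, 74.4]), 15.1, 847) [587.9 153.5  49.6] ((590.8240356445312, 156.6490020751953), 47.73067092895508)
85.0247488561432 [ 0.95560661  0.10475271 -0.1392794 ]
((512.7560424804688, -167.27072143554688), 17.871610641479492)
```

The pick is seated: top at z 91.6 as before, axis (610.6, 82.1) against the hole at (611.7, 83). The bush is on the apron, so I'll hand in.

```bash
python3 -c "
from rig import close_job
print(close_job())"
```

```text
the job is handed in; nothing more can be done
None
```

I've handed the job in at about 24.5 s; it returned no verdict. The bush lies flat on the apron at about base x −98 mm, the pick is back upright in its hole about 1.5 mm off centre, and the highest wrist force I read was about 4 N.

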